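# Stop the bench conveyor, load the tray, scan it

## Robot

A 6-joint arm with a two-finger parallel gripper is mounted at the origin on the work surface. World frame = base frame: x ahead of the robot, y to its left, z up, the work surface at z = 0. Lengths are in m, angles in degrees, forces in N, time in s.
With the tool pointing down it reaches from about 0.325 to 0.775 m from the base axis. Payload 5.5 kg.
Tool frame: the origin (TCP) lies at the centre of the arm's flange, where the gripper is bolted on; the fingertips stand 182 mm ahead of it and the grasp point (between the pads) lies 163 mm ahead of it; z points along the fingers, y is the line along which they close (so a half turn about z gives the same grasp; the last joint's range is limited). The gripper opens to 88 mm and grips with 3 to 60 N. Pads are 20 mm wide; open, the fingers measure 115 mm over their backs; the gripper's body (75 mm by 178 mm) begins 61 mm behind the grasp point.
Start: joints at [71.064, 5.22, 70.514, -0, 104.267, -3.249], TCP at [0.162, 0.578, 0.405] pointing down, gripper open.
Joint ranges: [-164.24, 164.24], [-49.07, 125.15], [9.68, 141.18], [-86.29, 266.29], [3.28, 154.24], [-151.56, 151.56]. Speed limits (degrees/s): [147.25, 147.25, 172.46, 180, 180, 180].

## Interface

Orientations are given as [roll, pitch, yaw] about the fixed x, y, z axes, in that order (R = Rz(yaw) Ry(pitch) Rx(roll)).
In Python, from station import r gives the robot as it stands. The module is installed in compiled form; this text tells all that it offers. Calls block until the motion is done:
- r.reach(position, orientation): joint-space move of the TCP to a pose.
- r.servo_line(position, rotation=None, speed=0.15): straight line of the TCP; rotation=None keeps the orientation; speed is the mean speed in m/s.
- r.move_joints(angles): joint-space move.
- r.let_go() and r.grab(squeeze=None): open the fingers fully, or close them until they stop; squeeze is the grip in N (None keeps the last).
- r.wait(seconds).
- r.inverse_kinematics(position, orientation): joint angles nearest the present ones, or None.
- r.sense(): the state.
- r.snapshot(name): name is "scene" or "side" or "wrist"; returns a dict with "frame" (480x640x3 uint8, red, green, blue), "fx", "fy", "cx", "cy" (pixels), "R" (3x3) and "t" (3): a world point X has camera coordinates R X + t. Camera axes: x right, y down, z forward; pixel columns grow to the right and rows downward; lengths in m; the calibration is good to about 2 mm. A picture is of the moment at which its call begins. There is no depth.
A pose or a line that the arm cannot do raises r.IKError and nothing moves.
- r.hand_in(): hands the job in; it is judged then, once.
The state is a dict: "clock": time; "joints": joint angles; "joint_vel": joint speeds; "joint_torque": joint torques, N m; "tcp_pos": TCP position; "orientation": TCP orientation; "contact_force": force on the tool from outside, world axes, zero at the start; "torque": the same for the moment, N m; "opening": finger opening in m; "gripper_force": force on a finger pad.
Only numpy, scipy, OpenCV 4.12 (cv2) and the standard library are available. Lean on these libraries where they do the work, as an engineer would, in place of code of your own. Each camera call takes 0.05 s, during which the arm holds its last target. There are 200 camera calls.

## Task

Shut down the bench conveyor by setting both of its forward-off-reverse toggles to the centre off position, never throwing either one across into the opposite direction. Only then move every drive module from the belt into the blue divided tray, standing upright on the tray floor, one to a compartment. Then pick up the scanner, aim it squarely at the tray's label from 8 cm away, hold it still there for two seconds, and set it back upright in its stand, leaving the mug, the jar and the screwdriver where they are.

Things in the scene. Friction and masses are not known exactly. Their poses are not given: they have to be found in the camera images.
- toggle_a (a joint): angle of the toggle on switch box a (rad): 0 = upright = off, +0.45 = thrown towards the box's own +x, away from the robot (forward), -0.45 = thrown towards the box's own -x (reverse). It clicks into -0.45, 0 or +0.45: past about 0.22 either way it snaps to the outer position, inside that it springs to 0. About 4 N at the tip moves it. This one starts in forward (+0.45).
- toggle_b (a joint): the same for the toggle on switch box b, which starts in reverse (-0.45).
- switch_a_pivot (a point): pivot axis of toggle a, 55 mm above the table, in the middle of the top of a fixed grey box 100 (x) x 80 (y) x 58 mm high. Orientation is that of the box; the toggle swings in the box's own x-z plane about its y axis. The lever is a steel bar with a black paddle, 16 mm thick (along the swing) and 24 mm wide, covering the last 42 mm of the lever.
- toggle_a_tip (a point): top end of toggle a, 80 mm from the pivot.
- switch_b_pivot (a point): pivot axis of toggle b on its own identical box b.
- toggle_b_tip (a point): top end of toggle b, 80 mm from the pivot.
- module0_center (a point): drive module: aluminium block with rounded edges, 52 (own x) x 70 (own y) x 56 mm high, about 0.28 kg with a heavy base, black top plate with brass terminals; this point is its centre, 28 mm above its underside. It stands upright on the belt with its 70 mm side roughly along the belt. May be absent.
- module1_center (a point): identical drive module (module1), same point; may be absent.
- module2_center (a point): identical drive module (module2), same point; may be absent.
- module3_center (a point): identical drive module (module3), same point; may be absent.
- conveyor: fixed bench conveyor 460 mm long (own y) and 224 mm wide, black belt 60 mm above the table between aluminium side rails that stand 12 mm higher; origin at the table under its middle. The belt is at rest and never really moves.
- tray_floor (a point): centre of the floor of the blue tray, 5 mm above the table. The tray is fixed, 175 (own x) x 191 (own y) mm outside, walls 25 mm high and 5 mm thick above the table; one divider each way makes 2 x 2 compartments, each 80 (x) x 88 (y) mm inside, with centres at x = +-42.5 mm, y = +-46.5 mm from this point.
- label (a point): centre of the barcode label (66 x 42 mm paper) on a leaning plate (74 x 50 mm) on the tray's own -y side, 105 mm above the table. This point's z axis is the label's outward normal: it points to the tray's -y and 30 degrees up.
- scanner_center (a point): presentation scanner, 168 mm tall, 0.25 kg, upright in its stand: foot 80 (own x) x 50 x 12 mm, a stalk, a black head tilted 30 degrees down looking to own +x, and on top a grey grip 32 (x) x 30 (y) mm, 60 mm high. This point is on the axis of stalk and grip, 84 mm above the underside of the foot; the grip spans 24 to 84 mm above this point. The foot's middle lies 6 mm towards own +x.
- scanner_focus (a point): point 80 mm in front of the scanner's window along its beam: 135.6 mm along own +x and 66.5 mm below the scanner_center point. This point's x axis is the beam direction (own +x and 30 degrees down). A good scan has this point on the middle of the label and the beam square to it.
- stand_floor (a point): centre of the floor of the fixed scanner stand, 5 mm above the table: grey shallow box 105 (own x) x 75 (own y) mm, walls 6 mm thick, 16 mm high above the table. The scanner's foot stands in it centred, own x along the stand's x.
- mug: bystander: white mug, 76 mm wide, 85 mm tall; origin under its middle.
- jar: bystander: amber jar, 60 mm wide, 70 mm tall; origin under its middle.
- driver: bystander: screwdriver lying on the bench.

How it is judged (in metres and radians):
On the way, in this order (a step that is already met when the one before it is completed fails the run):
1. both toggles at the centre off position while no module has been brought near the tray (value of joint toggle_a between -0.1 and 0.1 rad and value of joint toggle_b between -0.1 and 0.1 rad and horizontal distance between each of module0_center, module1_center, module2_center, module3_center and tray_floor above 0.16 m), for 0.3 s.
2. every module stands in the tray (x of module0_center in the frame of tray_floor between -0.082 and 0.082 m and y of module0_center in the frame of tray_floor between -0.09 and 0.09 m and z of each of module0_center, module1_center, module2_center, module3_center in the frame of tray_floor below 0.036 m and angle between each of module0_center, module1_center, module2_center, module3_center's own z axis and vertical below 0.12 rad and x of module1_center in the frame of tray_floor between -0.082 and 0.082 m and y of module1_center in the frame of tray_floor between -0.09 and 0.09 m and x of module2_center in the frame of tray_floor between -0.082 and 0.082 m and y of module2_center in the frame of tray_floor between -0.09 and 0.09 m and x of module3_center in the frame of tray_floor between -0.082 and 0.082 m and y of module3_center in the frame of tray_floor between -0.09 and 0.09 m and value of joint toggle_a between -0.1 and 0.1 rad and value of joint toggle_b between -0.1 and 0.1 rad), for 0.2 s.
3. the scanner is aimed squarely at the label from 80 mm (focus within 25 mm of the label's middle, beam within 0.3 rad of square) and held still (20 mm/s) for 1 s, the modules in the tray (distance between scanner_focus and label below 0.025 m and angle between the x axis of scanner_focus and the z axis of label, either way round below 0.3 rad and linear speed of scanner below 0.02 m/s and x of module0_center in the frame of tray_floor between -0.082 and 0.082 m and y of module0_center in the frame of tray_floor between -0.09 and 0.09 m and z of each of module0_center, module1_center, module2_center, module3_center in the frame of tray_floor below 0.036 m and angle between each of module0_center, module1_center, module2_center, module3_center's own z axis and vertical below 0.12 rad and x of module1_center in the frame of tray_floor between -0.082 and 0.082 m and y of module1_center in the frame of tray_floor between -0.09 and 0.09 m and x of module2_center in the frame of tray_floor between -0.082 and 0.082 m and y of module2_center in the frame of tray_floor between -0.09 and 0.09 m and x of module3_center in the frame of tray_floor between -0.082 and 0.082 m and y of module3_center in the frame of tray_floor between -0.09 and 0.09 m), for 1 s.
At the end, for the whole second after the job is handed in: Both toggles within 0.10 rad of off; every module upright (0.12 rad) on the tray floor, at rest; the scanner upright (0.1 rad) and at rest on the floor of its stand (all of step 2 and linear speed of each of module0, module1, module2, module3, scanner below 0.02 m/s and horizontal distance between scanner_center and stand_floor below 0.03 m and z of scanner_center in the frame of stand_floor below 0.09 m and angle between scanner_center's own z axis and vertical below 0.1 rad); the robot touches nothing.
It fails at once if toggle a is thrown past off into reverse (value of joint toggle_a below -0.22 rad).
It fails at once if toggle b is thrown past off into forward (value of joint toggle_b above 0.22 rad).
It fails at once if a bystander is pushed more than 4 cm or knocked over (distance of any of mug, jar, driver from where it was at the start of the episode above 0.04 m).
Of module0, module1, module2, module3 only 2 to 4 are there at a start; the rules pass over those that are not, and their reading is None.
At some moment in a run one of module0, module1, module2, module3 may be knocked a few centimetres aside while the robot is not near it.
It also fails if it takes over 210 s, if anything falls off the work surface, if the arm or the gripper's body presses on something with over 40 N, if the wrist force passes 120 N, or if a joint passes its speed limit or range.

## Working session

There is one attempt and no reset: what is moved stays moved. The work goes in short steps, each a Python script; the robot and the scene stay as the last script left them, time stands still between calls to the robot, and variables do not carry over. Pictures are saved under pics/ and viewed, at most 14 in all, crops included, and the job is handed in when it is done.

```bash
mkdir -p pics; python3 - <<'E'
from station import r
import cv2,pickle
for n in("scene","side"):
    s=r.snapshot(n); cv2.imwrite(f"pics/{n}0.png",s["frame"][:,:,::-1]); pickle.dump(s,open(f"{n}0.pkl","wb"))
    print(n,s["fx"],s["cx"],s["cy"],(-s["R"].T@s["t"]).round(3),s["R"].round(3).tolist())
print(r.sense())
E
```

```text
scene 481.70936856830906 326.42099287565685 243.53019896082063 [ 1.082 -0.461  1.018] [[0.622, 0.783, 0.014], [0.632, -0.492, -0.599], [-0.461, 0.381, -0.801]]
side 459.6756957977586 316.5328442845507 243.43877103019366 [0.303 0.595 0.896] [[-0.939, -0.343, -0.017], [-0.246, 0.708, -0.662], [0.239, -0.618, -0.749]]
{'clock': 0.1, 'joints': array([ 7.10641432e+01,  5.25960559e+00,  7.05748345e+01, -2.49674280e-04,
        1.04266561e+02, -3.24893381e+00]), 'joint_vel': array([-0.07688073, -0.06796219, -0.10266781,  0.04623542, -0.03156208,
        0.10716824]), 'joint_torque': array([ 2.91985278e-03, -4.47861850e+01, -4.07567489e+01,  7.00185914e-02,
        2.85415835e-02, -9.85943393e-05]), 'tcp_pos': array([0.16225167, 0.57770371, 0.40361263]), 'orientation': array([-1.79899147e+02, -5.48247119e-03,  1.64313011e+02]), 'contact_force': array([-0.02624148, -0.70161086,  0.49116024]), 'torque': array([0.00473595, 0.03543758, 0.00844965]), 'gripper_force': 0.0, 'opening': 0.08758956507776028}
```

View pics/scene0.png

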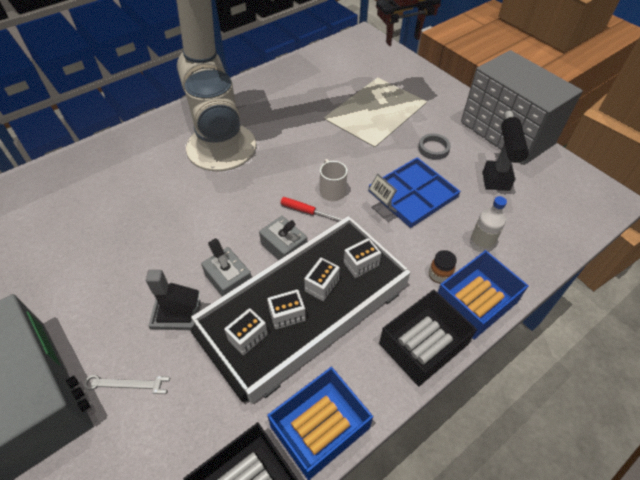

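View pics/side0.png

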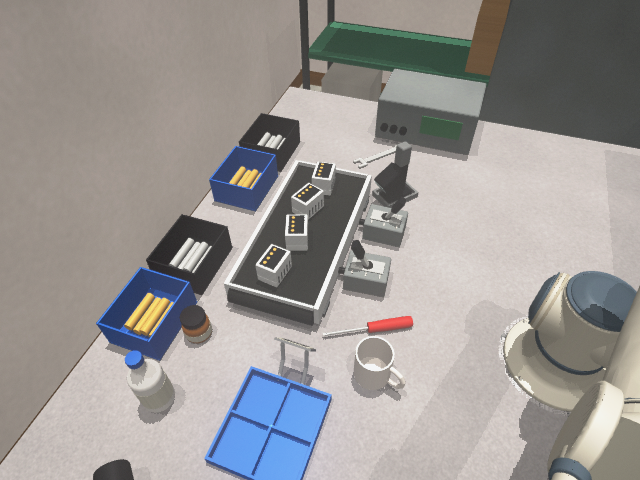

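The scene view shows 4 modules at (246,331), (287,309), (322,278) and (363,258). The switch boxes are at (285,235), leaning away, so that is a, and at (224,262), leaning toward the robot, so that is b. The scanner is at (170,300) and the tray at (415,190). The side view agrees. I'll zoom in to get precise corners.

```bash
python3 - <<'E'
import cv2
def crop(n,x0,y0,w,h,k):
    im=cv2.imread(f"pics/{n}0.png")[y0:y0+h,x0:x0+w]
    im=cv2.resize(im,None,fx=k,fy=k,interpolation=cv2.INTER_CUBIC)
    for x in range((x0+19)//20*20,x0+w,20):
        cv2.line(im,(int((x-x0+.5)*k),0),(int((x-x0+.5)*k),6),(0,0,255),1); cv2.putText(im,str(x),(int((x-x0+.5)*k)-10,16),0,.35,(0,0,255),1)
    for y in range((y0+19)//20*20,y0+h,20):
        cv2.line(im,(0,int((y-y0+.5)*k)),(6,int((y-y0+.5)*k)),(0,0,255),1); cv2.putText(im,str(y),(8,int((y-y0+.5)*k)+4),0,.35,(0,0,255),1)
    cv2.imwrite(f"pics/{n}_c.png",im)
crop("scene",140,205,280,195,2.85)
crop("side",205,135,235,195,3.0)
E
```

```text
(no output)
```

View pics/scene_c.png

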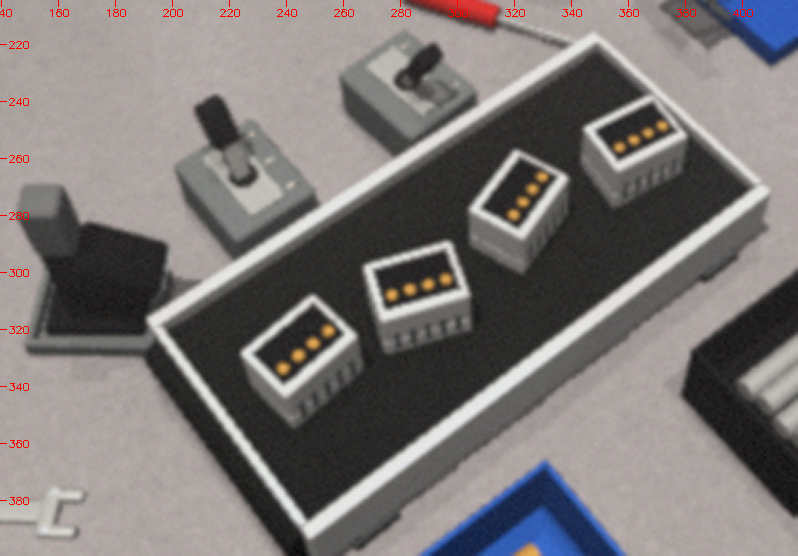

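View pics/side_c.png

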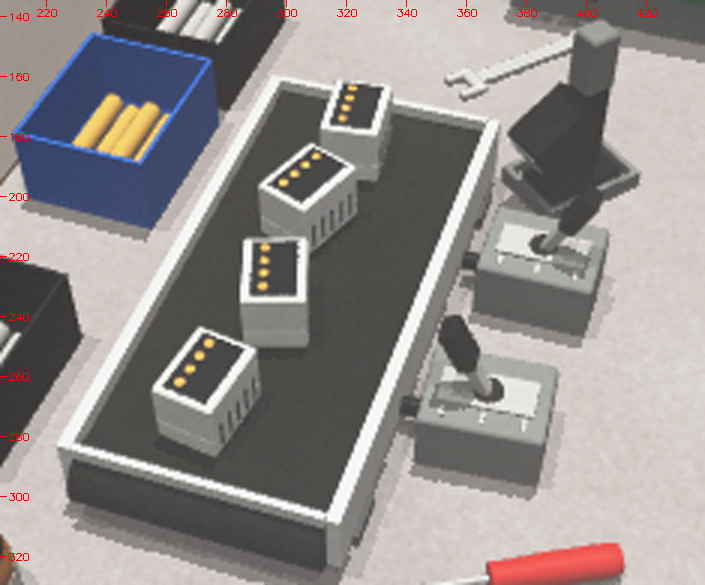

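```bash
cat > vis.py <<'E'
import numpy as np,pickle,cv2
from scipy.optimize import least_squares,linear_sum_assignment
def proj(s,P):
    q=np.atleast_2d(P)@s["R"].T+s["t"]; return np.c_[s["fx"]*q[:,0]/q[:,2]+s["cx"],s["fy"]*q[:,1]/q[:,2]+s["cy"]]
def rect(p,w,d,z):
    x,y,a=p;c,s=np.cos(a),np.sin(a)
    return np.array([[x+c*u*w/2-s*v*d/2,y+s*u*w/2+c*v*d/2,z] for u,v in((-1,-1),(1,-1),(1,1),(-1,1))])
def onplane(s,uv,z):
    d=s["R"].T@np.array([(uv[0]-s["cx"])/s["fx"],(uv[1]-s["cy"])/s["fy"],1]);o=-s["R"].T@s["t"]
    return o+d*(z-o[2])/d[2]
def fitrect(obs,w,d,z,amax=50,yaw0=0):  # obs: list of (snap, Nx2 pixels unordered)
    c=np.mean([np.mean([onplane(s,q,z) for q in np.atleast_2d(u)],0) for s,u in obs],0)
    best=None
    for a in np.radians(np.arange(-amax,amax+1,10)+yaw0):
        def res(p):
            o=[]
            for s,u in obs:
                D=u[:,None]-proj(s,rect(p,w,d,z))[None]
                i,j=linear_sum_assignment((D**2).sum(2)); o.append(D[i,j].ravel())
            return np.concatenate(o)
        f=least_squares(res,[c[0],c[1],a],x_scale=[.01,.01,.1])
        if best is None or f.cost<best.cost: best=f
    return best.x*[1,1,180/np.pi],np.sqrt(np.mean(best.fun**2))
def tri(obs):
    o=[(-s["R"].T@s["t"]) for s,_ in obs]; D=[onplane(s,u,0)-c for (s,u),c in zip(obs,o)]
    A=sum(np.eye(3)-np.outer(d,d)/(d@d) for d in D); b=sum((np.eye(3)-np.outer(d,d)/(d@d))@c for d,c in zip(D,o))
    return np.linalg.solve(A,b)
E
cat > est.py <<'E'
from vis import *
S,T=pickle.load(open("scene0.pkl","rb")),pickle.load(open("side0.pkl","rb"))
sc=lambda *p:np.array(p)/2.85+[139.5,204.5]
si=lambda *p:np.array(p)/3+[204.5,134.5]
M=[([(243,354),(313,296),(358,340),(286,392)],[(333,83),(391,84),(384,134),(322,129)]),
([(364,265),(450,243),(470,294),(385,322)],[(260,199),(314,144),(355,165),(305,215)]),
([(518,151),(569,181),(521,238),(471,206)],[(246,238),(308,238),(308,298),(241,297)]),
([(583,130),(655,96),(687,138),(615,172)],[(203,328),(258,350),(209,412),(154,390)])]
for i,(a,b) in enumerate(M):
    print("mod",i,fitrect([(S,sc(*a)),(T,si(*b))],.052,.070,.116),fitrect([(S,sc(*a))],.052,.070,.116),fitrect([(T,si(*b))],.052,.070,.116))
print("conv",fitrect([(S,sc((148,320),(595,35),(768,192),(310,527))),(T,si((278,77),(497,122),(333,519),(62,445)))],.224,.460,.072))
for n,a,b in(("a",[(341,82),(405,30),(477,95)],[(428,345),(557,368),(545,440),(415,415)]),("b",[(176,170),(255,120),(317,188)],[(492,207),(608,230),(595,293),(474,262)])):
    print(n,fitrect([(S,sc(*a)),(T,si(*b))],.1,.08,.058,30))
for n,a,b in(("a",(433,50),(453,322)),("b",(212,100),(597,197)),("griptop",(44,190),(597,35))): print(n,tri([(S,sc(a)),(T,si(b))]).round(4))
print("tray",fitrect([(S,np.array([(418,160),(459,191),(411,224),(369,188)])),(T,np.array([(253,369),(331,398),(207,460)]))],.175,.191,.025,40,0))
print("label",tri([(S,(382.5,189.5)),(T,(297,346))]),"mug",onplane(S,(334,168),.085),"jar",onplane(S,(443,257),.07))
E
python3 est.py
```

```text
mod 0 (array([ 0.62338688, -0.29699413,  9.04786754]), np.float64(1.217579284570864)) (array([ 0.62444512, -0.29674068,  6.59010846]), np.float64(1.2676909903678446)) (array([ 0.62210232, -0.29752551, 13.14865106]), np.float64(0.46373101099527897))
mod 1 (array([  0.63164797,  -0.1977843 , -17.40169916]), np.float64(1.3324990479947716)) (array([  0.63341729,  -0.19882953, -18.47793492]), np.float64(0.766978276405016)) (array([  0.6290703 ,  -0.19479125, -15.85418683]), np.float64(1.3522325637671773))
mod 2 (array([ 0.61848859, -0.09090571, 18.07956985]), np.float64(0.9491072387406202)) (array([ 0.61931794, -0.08993493, 16.54088917]), np.float64(0.9138242401995367)) (array([ 0.61786315, -0.09248224, 19.73128028]), np.float64(0.6151186950162718))
mod 3 (array([ 0.62934397,  0.02048188, -8.56173092]), np.float64(0.8629576280261674)) (array([ 0.63127254,  0.01953756, -8.74236623]), np.float64(0.5329272864351923)) (array([ 0.62767295,  0.02149738, -8.46045744]), np.float64(0.7970229043379469))
conv (array([ 0.61528807, -0.13789751,  0.96477803]), np.float64(1.701598770851409))
a (array([ 
[... 237 characters left out ...]
,b in(("a",(433,50),(453,322)),("b",(212,100),(597,197)),("griptop",(44,190),(597,35))): print(n,tri([(S,sc(a)),(T,si(b))]).round(4))
                                                                                                            ~~~^^^^^^^^^^^^^^^^^^^^^^^
  File "vis.py", line 25, in tri
    o=[(-s["R"].T@s["t"]) for s,_ in obs]; D=[onplane(s,u,0)-c for (s,u),c in zip(obs,o)]
                                              ~~~~~~~^^^^^^^
  File "vis.py", line 9, in onplane
    d=s["R"].T@np.array([(uv[0]-s["cx"])/s["fx"],(uv[1]-s["cy"])/s["fy"],1]);o=-s["R"].T@s["t"]
                                                  ~~^^^
IndexError: index 1 is out of bounds for axis 0 with size 1
```

```bash
sed -i 's/sc(a)),(T,si(b))\]).round/sc(a)[0]),(T,si(b)[0])]).round/' est.py; python3 est.py | tail -5
```

```text
a [ 0.4682 -0.0666  0.132 ]
b [ 0.3983 -0.237   0.1284]
griptop [ 0.4353 -0.3863  0.176 ]
tray (array([ 0.50508721,  0.33304594, -0.73216873]), np.float64(2.386758232036342))
label [0.50339263 0.1996068  0.09917622] mug [0.35530246 0.15992152 0.085     ] jar [0.740927   0.18694166 0.07      ]
```

```bash
cat > rob.py <<'E'
from station import r
from vis import *
G=.163
def down(th): return [180,0,(th+90+180)%360-180]
def up(x,y,zg,th): r.reach([x,y,zg+G],down(th))
def line(x,y,zg,th=None,speed=.15): r.servo_line([x,y,zg+G],None if th is None else down(th),speed=speed)
def snap(n,fn=None):
    s=r.snapshot(n)
    if fn: cv2.imwrite(f"pics/{fn}.png",s["frame"][:,:,::-1]); pickle.dump(s,open(fn+".pkl","wb"))
    return s
def dots(s,region=(.50,.73,-.38,.11),z=.117):
    "brass terminal rows on top plates -> list of (x,y,yaw of row)"
    h=cv2.cvtColor(s["frame"],cv2.COLOR_RGB2HSV)
    m=cv2.inRange(h,(10,110,110),(28,255,255))
    n,_,st,c=cv2.connectedComponentsWithStats(m)
    P=[onplane(s,c[i],z)[:2] for i in range(1,n) if 3<=st[i,4]<=120]
    P=[p for p in P if region[0]<p[0]<region[1] and region[2]<p[1]<region[3]]
    out=[];P=list(P)
    while P:
        g=[P.pop()];
        ch=True
        while ch:
            ch=False
            for p in list(P):
                if min(np.hypot(*(p-q)) for q in g)<.019 : g.append(p);P=[q for q in P if q is not p];ch=True
        if len(g)>=3:
            g=np.array(g);v=np.linalg.svd(g-g.mean(0))[2][0]; v=v*np.sign(v[1])
            out.append((*g.mean(0),np.degrees(np.arctan2(-v[0],v[1])),len(g)))
    return sorted(out,key=lambda o:o[1])
E
python3 - <<'E'
from rob import *
for n in("scene0","side0"):
    for o in dots(pickle.load(open(n+".pkl","rb"))): print(n,np.round(o,3))
E
```

```text
scene0 [ 0.631 -0.296  7.06   4.   ]
scene0 [  0.639  -0.201 -19.583   4.   ]
scene0 [ 0.626 -0.087 19.225  4.   ]
scene0 [ 0.637  0.02  -6.98   4.   ]
side0 [ 0.632 -0.299  8.857  4.   ]
side0 [  0.64   -0.204 -18.781   4.   ]
side0 [ 0.626 -0.089 18.94   4.   ]
side0 [ 0.638  0.019 -6.647  4.   ]
```

```bash
python3 - <<'E'
from rob import *
r.grab(8); r.let_go()
def tog(x,y,th,d):
    c,s=np.cos(np.radians(th)),np.sin(np.radians(th))
    up(x+d*c,y+d*s,.22,th); line(x+d*c,y+d*s,.116,th)
    snap("scene"); r.grab(8); a=r.sense(); print(a["opening"],a["gripper_force"],a["contact_force"].round(1))
    line(x,y,.116,th,speed=.03); r.let_go(); print(r.sense()["contact_force"].round(1)); line(x,y,.24,th)
tog(.438,-.073,6.6,.012)
tog(.436,-.2385,2.6,-.012)
r.reach([.35,.25,.45],down(0))
snap("scene","scene1");snap("side","side1");snap("wrist","wrist1");print(r.sense()["clock"])
a=cv2.imread("pics/scene1.png")[205:400,140:420];b=cv2.imread("pics/side1.png")[135:320,200:450]
a=cv2.resize(a,(560,390));b=cv2.resize(b,(500,370))
o=np.zeros((600,800,3),np.uint8);o[:293,:420]=cv2.resize(a,(420,293));o[:281,420:800]=cv2.resize(b,(380,281))
o[300:600,:400]=cv2.resize(cv2.imread("pics/wrist1.png"),(400,300));o[300:600,400:]=cv2.resize(cv2.imread("pics/side1.png")[320:470,190:390],(400,300))
cv2.imwrite("pics/m1.png",o)
for n in("scene1","side1"):
    for q in dots(pickle.load(open(n+".pkl","rb"))): print(n,np.round(q,3))
E
```

```text
0.025195862970999065 7.793237389996648 [4.4 1.3 8. ]
[ 0.1 -0.2 -0.4]
0.019562129768257646 7.652494000503793 [ 8.2 -0.7 -2.9]
[ 0.9 -0.2  0.8]
17.2833
scene1 [ 0.631 -0.296  6.905  4.   ]
scene1 [  0.639  -0.202 -19.718   4.   ]
scene1 [ 0.625 -0.087 19.415  4.   ]
scene1 [ 0.637  0.021 -7.352  4.   ]
side1 [ 0.632 -0.299  8.857  4.   ]
side1 [  0.64   -0.204 -18.781   4.   ]
side1 [ 0.626 -0.089 18.94   4.   ]
side1 [ 0.638  0.019 -6.647  4.   ]
```

View pics/m1.png

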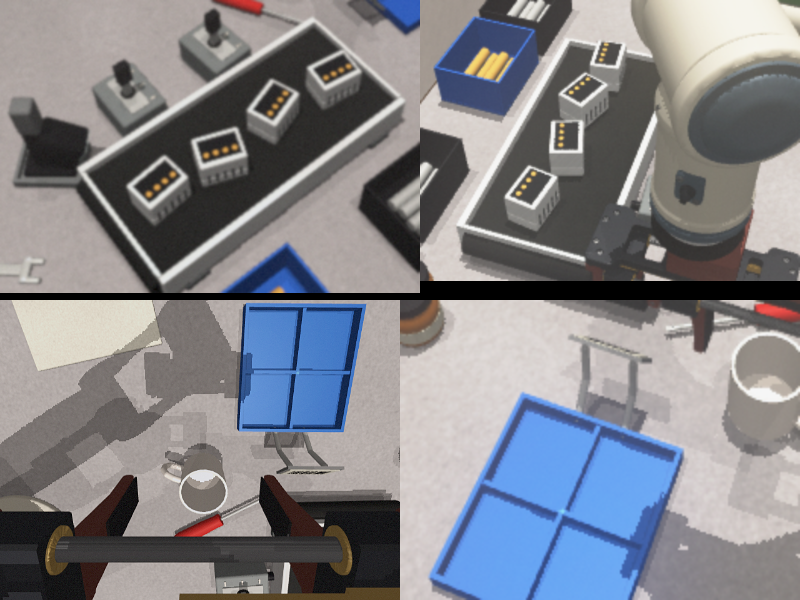

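Both levers stand upright and the modules haven't moved. The tray is seen at (238–366, 4–132) in the half-size wrist view. I'll fit the tray, label and stand.

```bash
python3 - <<'E'
from rob import *
W,T,S=[pickle.load(open(n+".pkl","rb")) for n in("wrist1","side1","scene1")]
w=(np.array([(246,4),(366,5),(345,132),(238,130)])+.5)*1.6-.5
t=np.array([(520,394),(682,450),(430,580)])
t=(t-[400,300]+.5)*.5+[189.5,319.5]
s=np.array([(418,160),(459,191),(411,224),(369,188)])
for ob in([(W,w)],[(T,t)],[(S,s)],[(W,w),(T,t),(S,s)]): print(fitrect(ob,.175,.191,.025,30))
def side(p): return (np.array(p)-[400,300]+.5)*.5+[189.5,319.5]
# plate top edge ends (scene: larger coords) side + wrist
for a,b in(((578,336),(277,466)),((651,360),(343,467))):
    print(tri([(T,side(a)),(W,(np.array(b)-[0,300]+.5)*1.6-.5)]))
print(-W["R"].T@W["t"],W["R"].round(2).tolist())
# crop stand/scanner + label for later
c=lambda n,x0,y0,ww,h:cv2.resize(cv2.imread(f"pics/{n}.png")[y0:y0+h,x0:x0+ww],None,fx=5,fy=5,interpolation=cv2.INTER_CUBIC)
o=np.zeros((600,800,3),np.uint8)
o[:375,:400]=c("scene1",140,260,80,75);o[:400,400:]=c("side0",355,135,80,80)
o[380:580,:250]=c("scene1",360,165,50,40)
o[400:600,400:700]=c("side0",265,325,60,40)
cv2.imwrite("pics/m2.png",o)
E
```

```text
(array([ 0.5067201 ,  0.33089742, -0.47033941]), np.float64(1.6416484191636762))
(array([0.50581971, 0.33327141, 0.12896042]), np.float64(0.29799667738009766))
(array([ 0.51386942,  0.32447161, -0.32703548]), np.float64(1.3029545828264386))
(array([ 0.50706832,  0.3309906 , -0.340042  ]), np.float64(1.7535971695657044))
[ 0.56350862  0.11483201 -0.09139684]
[0.42701425 0.28730107 0.30113176]
[0.35073744 0.32930336 0.42991635] [[1.0, -0.0, -0.0], [-0.0, -0.96, 0.29], [-0.0, -0.29, -0.96]]
```

View pics/m2.png

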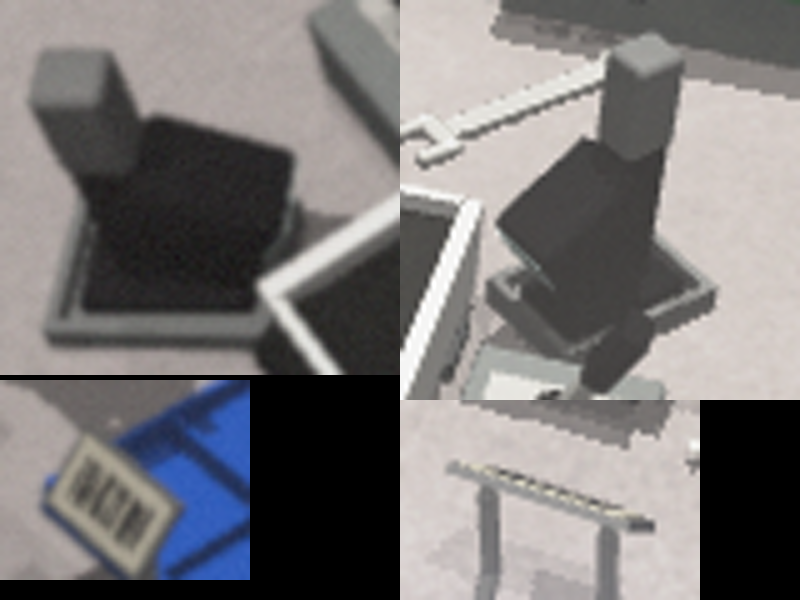

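```bash
python3 - <<'E'
from rob import *
W,T,S=[pickle.load(open(n+".pkl","rb")) for n in("wrist1","side0","scene1")]
side=lambda p:(np.array(p)-[400,300]+.5)*.5+[189.5,319.5]
wr=lambda b:(np.array(b)-[0,300]+.5)*1.6-.5
for b,a in(((343,467),(578,336)),((277,466),(651,360))): print("plate end",tri([(T,side(a)),(W,wr(b))]))
print("label S",onplane(S,(360+112/5-.5,165+128/5-.5),.105))
sc=lambda *p:(np.array(p)+.5)/5+[139.5,259.5]
si=lambda *p:(np.array(p)-[400,0]+.5)/5+[354.5,134.5]
print("stand",fitrect([(S,sc((47,322),(300,203))),(T,si((488,283),(717,288),(575,345)))],.105,.075,.016,30))
print("stand T",fitrect([(T,si((488,283),(717,288),(575,345)))],.105,.075,.016,30))
g=[(S,sc((37,50),(103,48),(110,101),(33,103))),(T,si((609,55),(650,33),(684,53),(645,78)))]
print("grip",fitrect(g,.032,.030,.173,30),[fitrect([q],.032,.03,.173,30)[0].round(3) for q in g])
E
```

```text
plate end [0.52722618 0.21910847 0.14783002]
plate end [0.45940852 0.2065862  0.11710274]
label S [0.50938297 0.19378201 0.105     ]
stand (array([ 0.44102619, -0.38918062, 49.90517069]), np.float64(1.3583635446284028))
stand T (array([ 0.44088151, -0.39229227, 52.78855168]), np.float64(1.0007122777727568))
grip (array([ 0.43710696, -0.39226543, 59.60891272]), np.float64(0.9463137914706955)) [array([ 0.438, -0.392, 60.184]), array([ 0.436, -0.392, 58.449])]
```

```bash
cat > mods.py <<'E'
from rob import *
TX,TY,TH=.5065,.3315,0.
SL=[(.047,.0485),(-.047,.0485),(.047,-.0475),(-.047,-.0475)]
def find():
    "fused scene+side list of module (x,y,yaw)"
    D=dots(snap("scene"));E=dots(snap("side"));out=[]
    for d in D+[e for e in E if all(np.hypot(e[0]-d[0],e[1]-d[1])>.03 for d in D)]:
        k=[q for q in D+E if np.hypot(q[0]-d[0],q[1]-d[1])<.02 and q[3]==4] or [d]
        x,y,a,_=np.mean(k,0);out.append((x-.008*np.cos(np.radians(a)),y-.008*np.sin(np.radians(a)),a,len(k)))
    return out
def move(k):
    L=find();print(np.round(L,3).tolist())
    x,y,a,_=max(L,key=lambda o:o[1])
    up(x,y,.24,a);line(x,y,.105,a,speed=.2)
    r.grab(25);s=r.sense();print("open",s["opening"],s["gripper_force"],s["tcp_pos"].round(4))
    if abs(s["opening"]-.052)>.006: raise SystemExit("bad grasp")
    line(x,y,.29,speed=.2)
    tx,ty=TX+SL[k][0],TY+SL[k][1]
    up(tx,ty,.29,TH);line(tx,ty,.08,speed=.2);line(tx,ty,.0505,speed=.05)
    s=r.sense();print("down",s["tcp_pos"].round(4),s["contact_force"].round(1),s["opening"])
    r.let_go();line(tx,ty,.24,speed=.2)
    print("clock",r.sense()["clock"])
E
python3 - <<'E'
from mods import *
move(0)
r.reach([.40,.25,.45],down(0))
snap("side","s2");snap("wrist","w2")
o=np.hstack([cv2.resize(cv2.imread("pics/s2.png"),(400,300)),cv2.resize(cv2.imread("pics/w2.png"),(400,300))]);cv2.imwrite("pics/m3.png",o)
E
```

```text
[[0.623, -0.298, 7.909, 2.0], [0.632, -0.2, -19.182, 2.0], [0.618, -0.09, 19.209, 2.0], [0.63, 0.021, -6.927, 2.0]]
open 0.05185370700992033 25.000254213809967 [0.6294 0.021  0.2682]
down [0.5534 0.38   0.2131] [-0.3  0.  -1.1] 0.05149190738100556
clock 26.4417
```

View pics/m3.png

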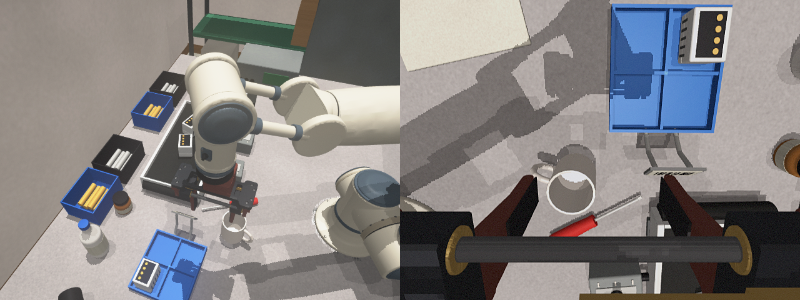

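The first module stands in its compartment, at wrist (705,35). I'll move the rest, then look at the tray and scanner.

```bash
python3 - <<'E'
from mods import *
for k in(1,2,3): move(k)
print(find())
r.reach([.40,.25,.45],down(0))
s=snap("wrist","w3");snap("scene","s3")
print([np.round(q,3) for q in dots(s,(.4,.62,.22,.45),.062)])
r.reach([.40,-.25,.45],down(-90+90)); 
snap("wrist","w4")
o=np.hstack([cv2.resize(cv2.imread("pics/w3.png"),(400,300)),cv2.resize(cv2.imread("pics/w4.png"),(400,300))])
o=np.vstack([o,cv2.resize(cv2.imread("pics/s3.png")[140:290,220:620],(800,300))]);cv2.imwrite("pics/m4.png",o)
E
```

```text
[[0.623, -0.297, 7.095, 1.0], [0.632, -0.199, -19.741, 1.0], [0.618, -0.09, 18.781, 2.0]]
open 0.05213416229513905 24.933743476867676 [ 0.6182 -0.0906  0.2682]
down [0.4594 0.38   0.2131] [ 0.3 -0.1 -2.9] 0.051646327236170776
clock 37.1167
[[0.603, -0.265, -7.321, 2.0], [0.632, -0.196, -19.12, 2.0]]
open 0.05234941487602048 25.000257790088654 [ 0.632  -0.1964  0.2683]
down [0.5534 0.284  0.2131] [-0.8  0.7 -1. ] 0.051477794729092544
clock 47.4667
[[0.602, -0.264, -7.334, 1.0]]
open 0.0520454000724933 24.984070658683777 [ 0.6024 -0.264   0.2682]
down [0.4594 0.284  0.2131] [-0.1  0.3 -2.3] 0.051715061317461175
clock 57.9083
[]
[array([ 0.467,  0.284, -0.409,  4.   ]), array([ 0.561,  0.285, -0.158,  4.   ]), array([0.562, 0.381, 0.159, 4.   ]), array([0.467, 0.382, 0.497, 4.   ])]
```

View pics/m4.png

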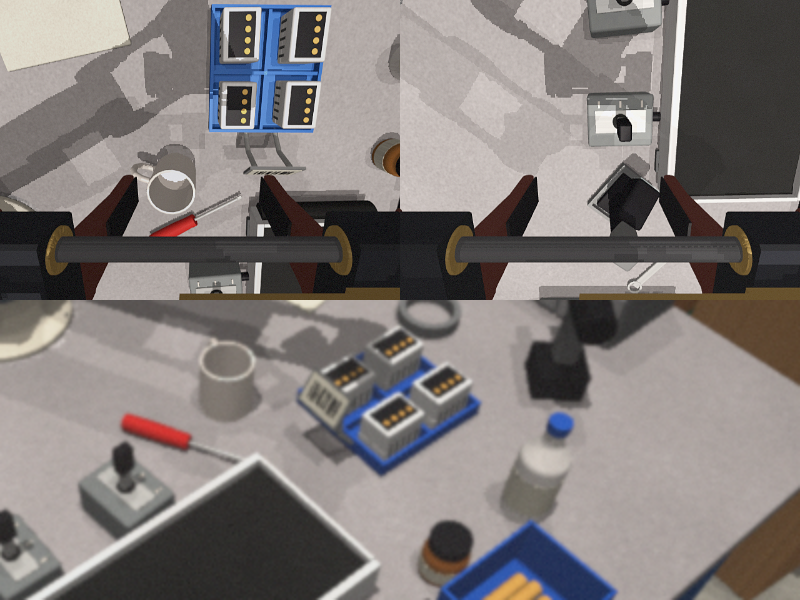

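All four are in the tray, and the knocked module was caught by re-detection. Next a clearer look at the scanner in its stand.

```bash
python3 - <<'E'
from rob import *
r.reach([.44,-.50,.45],down(0)); snap("wrist","w5")
cv2.imwrite("pics/w5c.png",cv2.resize(cv2.imread("pics/w5.png")[0:300,180:580],(800,600),interpolation=cv2.INTER_CUBIC))
E
```

```text
(no output)
```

View pics/w5c.png

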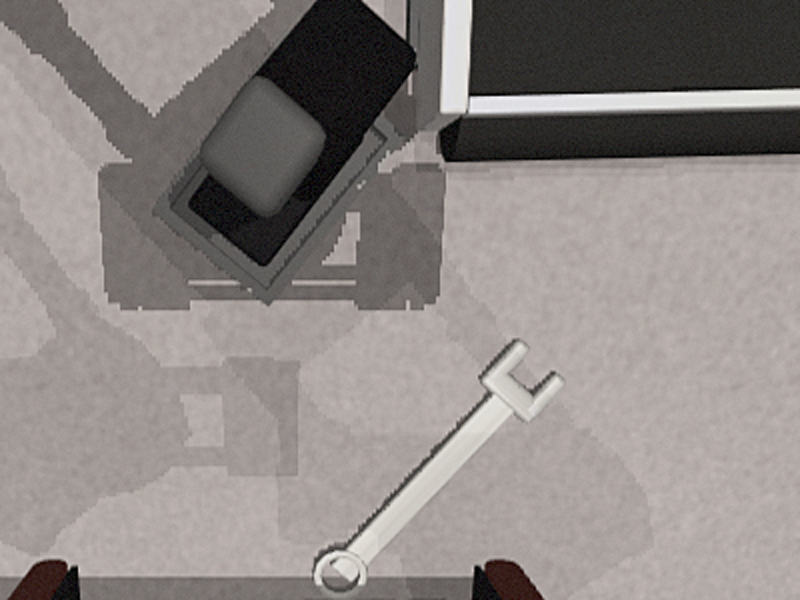

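```bash
python3 - <<'E'
from rob import *
W,T=[pickle.load(open(n+".pkl","rb")) for n in("w5","side0")]
p=lambda *q:(np.array(q)+.5)/2+[179.5,-.5]
st=p((158,208),(268,297))
print(fitrect([(W,st),(T,(np.array([(488,283),(717,288),(575,345)])-[400,0]+.5)/5+[354.5,134.5])],.105,.075,.016,30,50))
a=[onplane(W,q,.016)[:2] for q in p((158,208),(268,297),(390,128))]
for u,v in((0,1),(1,2)): d=a[v]-a[u];print(np.hypot(*d),np.degrees(np.arctan2(d[1],d[0])))
f=[onplane(W,q,.017)[:2] for q in p((190,205),(265,265))];d=f[1]-f[0];print("foot",f,np.hypot(*d),np.degrees(np.arctan2(d[1],d[0])))
print("grip",fitrect([(W,p((203,150),(268,217),(325,140),(262,76)))],.032,.03,.173,20,52))
E
```

```text
(array([ 0.44148192, -0.38612992, 51.95462674]), np.float64(1.7260191042660655))
0.06956209533570919 -38.3830202701496
0.09939031978074554 53.481917937181194
foot [array([ 0.3980973 , -0.40380441]), array([ 0.43511761, -0.43249431])] 0.046836028532089555 -37.77488081200975
grip (array([ 0.43708052, -0.39301022, 48.302099  ]), np.float64(3.51545019883273))
```

```bash
python3 - <<'E'
from rob import *
x,y,th=.4375,-.3915,52-90
up(x,y,.28,th);line(x,y,.147,th)
r.grab(35);s=r.sense();print(s["opening"],s["tcp_pos"].round(4),s["contact_force"].round(1))
line(x,y,.33,th,.12)
print(r.sense()["contact_force"].round(1))
X,Y=.507,.0595
up(X,Y,.33,0);line(X,Y,.1715+.058,0,.1)
snap("scene","s6");snap("side","d6");w=snap("wrist","w6")
print(r.sense()["opening"],r.sense()["clock"])
c=lambda n,a,b,w_,h:cv2.resize(cv2.imread(f"pics/{n}.png")[b:b+h,a:a+w_],(400,300))
cv2.imwrite("pics/m6.png",np.vstack([np.hstack([c("s6",280,110,200,150),c("d6",240,230,200,150)]),np.hstack([c("w6",0,0,640,480),c("w6",200,150,240,180)])]))
E
```

```text
0.030301401760925238 [ 0.4375 -0.3915  0.3099] [0.5 0.3 0.3]
[ 0.8 -0.8 -1.7]
0.029351063397199915 68.825
```

View pics/m6.png

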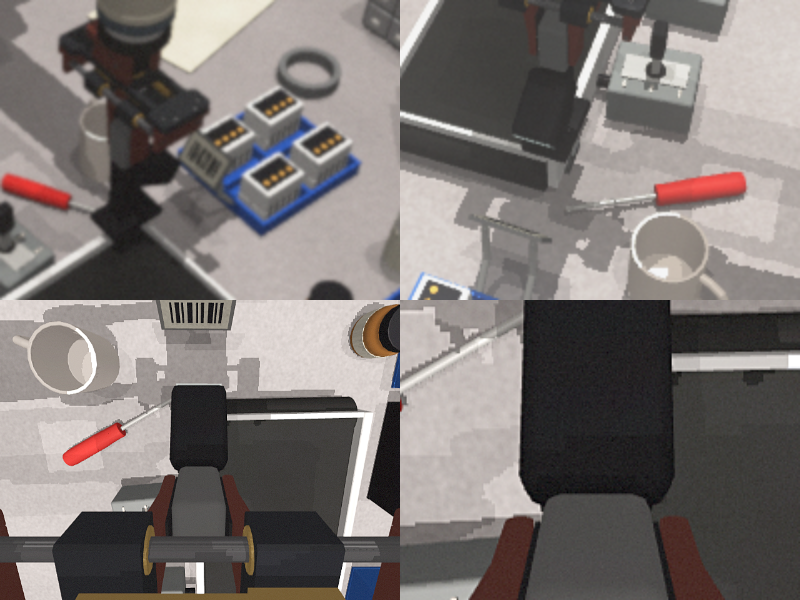

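```bash
python3 - <<'E'
from rob import *
W,S,D=[pickle.load(open(n+".pkl","rb")) for n in("w6","s6","d6")]
print("bottom edge",[onplane(W,(u*1.6,30*1.6),.083).round(4) for u in(159.5,236,198)],"-> label y = +.0125")
# side view: plate top edge ends, crop px
for q in((471,218),(551,241)): print("top edge",onplane(D,(240+(q[0]-400)/2,230+q[1]/2),.127).round(4))
E
```

```text
bottom edge [array([0.4657, 0.1846, 0.083 ]), array([0.5478, 0.1845, 0.083 ]), array([0.507 , 0.1846, 0.083 ])] -> label y = +.0125
top edge [0.5387 0.2121 0.127 ]
top edge [0.4591 0.2094 0.127 ]
```

The label comes out at about (0.507, 0.197), and the focus is within 3 mm of it. I'll hold there, then return the scanner.

```bash
python3 - <<'E'
from rob import *
r.wait(2.8)
line(.507,.0595,.33,0,.12)
x,y,th=.4375,-.3915,52-90
up(x,y,.33,th);line(x,y,.17,th,.12);line(x,y,.1475,th,.03)
s=r.sense();print(s["contact_force"].round(1),s["opening"])
r.let_go();line(x,y,.30,th,.12)
r.reach([.40,-.05,.48],down(0));r.wait(.5)
snap("scene","s7");snap("side","d7");print(r.sense()["clock"])
c=lambda n,a,b,w_,h:cv2.resize(cv2.imread(f"pics/{n}.png")[b:b+h,a:a+w_],(400,300))
cv2.imwrite("pics/m7.png",np.hstack([cv2.resize(cv2.imread("pics/s7.png"),(400,300)),c("s7",130,240,120,90)]))
E
```

```text
[-0.7  0.5 -1.4] 0.030183477320435952
81.0
```

View pics/m7.png

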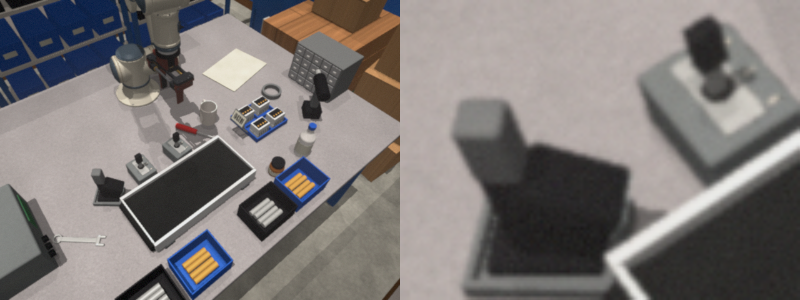

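The scanner is upright in its stand at (515,200) in the crop, the same as before. Both toggles are upright, the modules are in the tray, and the mug, jar and screwdriver haven't moved.

```bash
python3 -c "
from station import r
print(r.hand_in())"
```

```text
the job is handed in; nothing more can be done
None
```

I handed the job in at about 81 s on the robot clock; the hand-in gave no verdict, but the final pictures show both toggles at off, all four modules upright in separate tray compartments, the scanner back upright in its stand after a 2.8 s hold on the label, and the mug, jar and screwdriver where they were.

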